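# Slide the vial tray over the gap to the inspection stand

## Task

Two low stands stand end to end with a gap between them; one carries two grey trays, the other is empty. Push the tray that holds the sample vial straight along its stand and over the gap, sliding it without lifting it or letting it sag into the gap, until the whole tray is on the empty stand, square to it. Push gently so that the vial stays standing, and leave the other tray, the one with the flat round tin, where it is.

Things in the scene. Friction and masses are not known exactly. Their poses are not given: they have to be found in the camera images.
- vial_tray: Tray to push: grey open plastic, 76 mm wide (its x), 130 long (its y), 30 high, walls 4 mm, floor 5 mm, underside ends rounded 4 mm, about 0.3 kg, holding the loose vial. Origin: centre of its underside, z up. It lies loose on the loaded stand, long side along the way to the empty stand; push along its y. The tin tray lies beside it, 14 to 20 mm off. Pushed low in the middle of its rear end wall it stays level.
- inspection_stand: The empty stand: fixed, metal, flat top 190 mm wide (its x) and 180 long (its y), ends rounded 4 mm, top 50 mm above the table. Origin: on the table under the centre of the top, z up. The loaded stand is alike in size and height and lies end to end with it along y, to its left or right, square to it within 1 degree, with a gap of 35 to 45 mm between.
- vial: Sample vial with white cap, 26 mm in diameter, 52 mm high, standing loose near the middle of its tray. Origin at the centre of its underside, z up.
- tin_tray: The other tray, same shape and size, with a flat round tin (62 mm across, 20 mm high) in it; beside the vial tray on the loaded stand. Origin at the centre of its underside. To be left where it is.
There are look-alikes about, which are no part of the job. What is shaped like the vial_tray but blue is not meant.

How it is judged:
By the outcome, as a careful person would: the job done as asked, in the order asked, and still so for the second after the job is handed in, with the robot touching nothing.
It also fails if it takes over 40 s, if anything falls off the work surface, if the arm or the gripper's body presses on something with over 40 N, if the wrist force passes 120 N, or if a joint passes its speed limit or range.

## Robot

A 6-joint arm with a two-finger parallel gripper is mounted at the origin on a cart in front of the work surface, level with it; the furniture and walls round the work are solid. World frame = base frame: x ahead of the robot, y to its left, z up, the work surface at z = 0. Lengths are in m, angles in rad, forces in N, time in s.
With the tool pointing down it reaches from about 0.35 to 0.85 m from the base axis. Payload 8.1 kg.
Tool frame: the origin (TCP) lies at the very end of the fingers, on their centre line; the grasp point (between the pads) lies 19 mm behind it; z points along the fingers, y is the line along which they close (so a half turn about z gives the same grasp; the last joint's range is limited). The gripper opens to 85 mm and grips with 20 to 120 N. Pads are 22 mm wide; open, the fingers measure 114 mm over their backs; the gripper's body (76 mm by 85 mm) begins 54 mm behind the grasp point. The pads swing forward as they close: fully open they stand 13 mm farther back than shut.
Start: joints at [-1.391, 0.13, 1.488, -0, 1.523, -0.085], TCP at [0.157, -0.579, 0.209] pointing down, gripper open.
Joint ranges: [-2.96, 2.96], [-0.89, 2.26], [0.02, 2.5], [-1.34, 4.48], [0, 2.73], [-2.66, 2.66]. Speed limits (rad/s): [2.39, 2.39, 2.79, 3.14, 3.14, 3.14].

## Interface

Orientations are given as a unit quaternion [w, x, y, z].
In Python, from cell import status, vision, job gives the robot as it stands.
- The arm moves only by the tool move_arm, never from a script. Its arguments are lists of equal length, an entry for each row: "linear": the shift along the tool's x, y, z as a fraction of full scale, a list of three; "roll": the turn about the tool's z as a fraction of full scale. In form: {"linear": [[x, y, z], ...], "roll": [roll, ...]}. A call has 1 to 12 rows; each row is the pose to reach, as a shift and turn from the pose commanded when the call began, along the tool's axes at that moment; what a row does not reach only later rows make up. Full scale, the value 1, is 200 mm for a shift and 30 degrees for a turn. A row lasts 1/8 s, in which the tool goes at most 62.5 mm and 10.7 degrees, less where a joint would pass 70% of its speed; a pose out of reach is approached as far as the arm can. A call with a number of a shift or a turn outside -1 to 1 is refused whole. A call with a gripper value outside its range is refused whole. "jaw" is the closure, from 0 (fully open) to 1 (shut), set as the call begins (left out, the last holds). The fingers move at their own pace and stop on an object; the grip force is fixed at half the most. Time passes only in rows, so rows that repeat a pose let the fingers close. It gives the time, the measured TCP pose, the force, the opening and the grip force at its end, in the units of the state.
- status.get_obs(): the state, without advancing time (a new reading comes with each control period).
- vision.read_camera(name): name is "scene" or "top"; returns the picture (400x640x3 uint8, blue, green, red); there is no depth.
- vision.calibration(name): a dict with "intrinsics" (3x3 intrinsics, pixels), "k1" (the pictures are not rectified: a ray, as slopes to the right and down, at radius r is drawn at 1 + k1 r^2 times it, then the intrinsics apply), "pose" (4x4, takes a point from camera to world coordinates). Camera axes: x right, y up, looking along -z (the intrinsics and any distortion apply to the point x, -y, -z); pixel columns grow to the right and rows downward; lengths in m; the calibration is good to about 2 mm. A picture is of the moment at which its call begins. calibration takes no time and is no camera call.
- job.hand_in(): hands the job in; it is judged then, once.
The state is a dict: "time_s": time; "joint_positions": joint angles; "qvel": joint speeds; "joint_torque": joint torques, N m; "eef_pos": TCP position; "tcp_rot": TCP orientation; "ft_force": force on the tool from outside, world axes, zero at the start; "moment": the same for the moment, N m; "finger_gap": finger opening in m; "grip_force": force on a finger pad.
Only numpy, scipy, OpenCV 4.12 (cv2) and the standard library are available. Lean on these libraries where they do the work, as an engineer would, in place of code of your own. Each camera call takes 0.05 s, during which the arm holds its last target. There are 200 camera calls.

## Working session

There is one attempt and no reset: what is moved stays moved. The work goes in short steps, Python scripts to look and compute and a tool call to move; the robot and the scene stay as the last step left them, time stands still between calls to the robot, and variables do not carry over. Pictures are saved under pics/ and viewed, at most 10 in all, crops included, and the job is handed in when it is done.

Besides the shell and the picture viewer there is one more tool, called after "Emit:" by a JSON object that holds its "op" and its "data", one argument or row to a line. move_arm: Moves the arm, as the interface text tells. Shift numbers are shares of 200 mm and turn numbers shares of 30 degrees, none past 1 either way. Its arguments: {"type":"object","properties":{"linear":{"type":"array","items":{"type":"array","items":{"type":"number","minimum":-1,"maximum":1}}},"roll":{"type":"array","items":{"type":"number","minimum":-1,"maximum":1}},"jaw":{"type":"number"}},"required":["linear","roll"]}

```bash
mkdir -p pics; cat > h.py <<'E'
import numpy as np, cv2
from cell import status, vision, job
def px2w(name,pts,z):
    c=vision.calibration(name);K=np.array(c["intrinsics"],float);T=np.array(c["pose"]);k1=c["k1"]
    pts=np.array(pts,float).reshape(-1,1,2)
    n=cv2.undistortPoints(pts,K,np.array([k1,0,0,0,0.]),).reshape(-1,2)
    d=np.c_[n[:,0],-n[:,1],-np.ones(len(n))]@T[:3,:3].T
    o=T[:3,3]; return o+d*((z-o[2])/d[:,2])[:,None]
def snap(name,f):
    im=vision.read_camera(name); cv2.imwrite("pics/"+f,im); return im
E
python3 - <<'E'
from h import *
for n in("top","scene"):
    snap(n,n+"0.png");print(vision.calibration(n))
print(status.get_obs())
E
```

```text
{'intrinsics': array([[427.36519915,   0.        , 319.90295949],
       [  0.        , 427.36519915, 197.86763496],
       [  0.        ,   0.        ,   1.        ]]), 'k1': -0.019938503968265787, 'pose': array([[ 0.01647431,  0.99428271, -0.10550114,  0.4590644 ],
       [-0.99983818,  0.01714451,  0.00544868,  0.18505584],
       [ 0.00722629,  0.10539431,  0.99440425,  1.0906451 ],
       [ 0.        ,  0.        ,  0.        ,  1.        ]])}
{'intrinsics': array([[389.76963445,   0.        , 322.35783761],
       [  0.        , 389.76963445, 196.65350589],
       [  0.        ,   0.        ,   1.        ]]), 'k1': -0.030807458905457268, 'pose': array([[-0.47285101,  0.404977  , -0.78256344, -0.08014485],
       [-0.88114147, -0.2186072 ,  0.41928581,  0.53965374],
       [-0.00127289,  0.88780883,  0.46021067,  0.44713886],
       [ 0.        ,  0.        ,  0.        ,  1.        ]])}
{'time_s': 0.1, 'joint_positions': array([-1.39139744e+00,  1.31132398e-01,  1.48919425e+00,  2.12022941e-05,
        1.52297560e+00, -8.53720168e-02]), 'qvel': array([-6.44783170e-05, -1.32497102e-03, -1.73883945e-03, -1.20405925e-03,
        1.02716545e-03, -1.65232107e-03]), 'joint_torque': array([ 1.52721506e-03, -5.70949638e+01, -5.01942122e+01, -6.11122459e-05,
        8.15805135e-03,  9.14113905e-07]), 'eef_pos': array([ 0.15696263, -0.5785499 ,  0.20850831]), 'tcp_rot': array([-8.54349567e-04,  9.91249542e-01,  1.31998537e-01, -2.95952249e-05]), 'ft_force': array([ 0.17321455, -0.02107797,  0.21887218]), 'moment': array([ 0.02962777, -0.03908014, -0.00916815]), 'grip_force': 0.0, 'finger_gap': 0.08505947443632661}
```

View pics/top0.png

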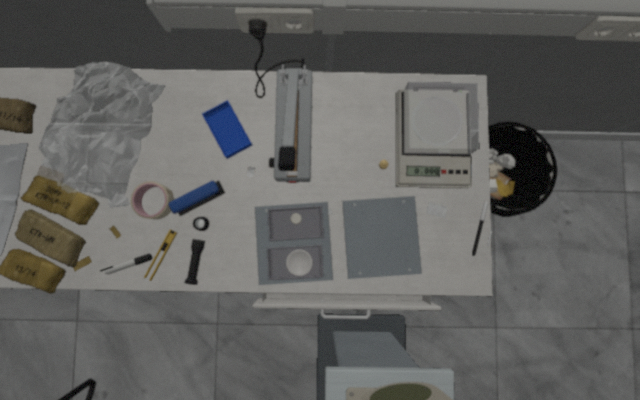

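View pics/scene0.png

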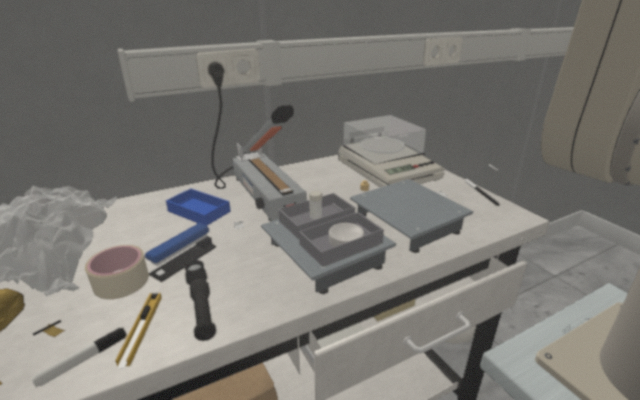

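The top view shows the loaded stand at columns 255–333 and the empty stand at 343–421. The vial tray is the upper one, with its cap at about (296,218), and the tin tray is below it with the tin at (299,262). The push therefore goes towards -y. The scene view confirms this layout.

```bash
python3 - <<'E'
from h import *
im=cv2.imread("pics/top0.png")
c=im[185:300,235:440]; cv2.imwrite("pics/crop.png",cv2.resize(c,None,fx=3.9,fy=3.9,interpolation=cv2.INTER_CUBIC))
g=cv2.cvtColor(im,cv2.COLOR_BGR2GRAY); hsv=cv2.cvtColor(im,cv2.COLOR_BGR2HSV)
print(hsv[240,250:430:4].tolist()); print(g[195:290:1,320].tolist()); print(g[222,250:345].tolist()); print(g[195:290,310].tolist())
E
```

```text
[[30, 7, 139], [23, 7, 141], [100, 16, 98], [101, 20, 101], [95, 15, 99], [130, 9, 81], [110, 9, 84], [110, 18, 86], [105, 6, 85], [105, 23, 89], [100, 17, 89], [96, 14, 93], [103, 19, 96], [100, 16, 96], [105, 16, 95], [94, 18, 97], [96, 13, 96], [96, 13, 97], [107, 18, 97], [105, 16, 95], [45, 4, 115], [24, 9, 139], [20, 11, 139], [30, 9, 137], [95, 15, 99], [99, 19, 96], [97, 23, 101], [99, 25, 102], [100, 15, 102], [105, 20, 101], [105, 15, 100], [99, 19, 96], [100, 15, 100], [97, 23, 101], [105, 16, 97], [99, 19, 94], [99, 19, 95], [100, 16, 94], [105, 16, 97], [96, 13, 96], [105, 21, 98], [95, 16, 93], [90, 5, 107], [23, 8, 136], [24, 9, 136]]
[137, 136, 141, 141, 139, 139, 134, 117, 97, 93, 92, 86, 79, 77, 78, 78, 75, 79, 75, 71, 76, 72, 74, 74, 77, 76, 78, 79, 76, 83, 76, 79, 81, 77, 78, 79, 82, 80, 78, 80, 78, 82, 82, 86, 95, 94, 94, 97, 97, 94, 86, 81, 81, 81, 81, 80, 80, 80, 78, 77, 76, 76, 78, 74, 72, 75, 74, 73, 78, 78, 80, 77, 80, 83, 81, 81, 80, 81, 74, 78, 80, 85, 86, 88, 97, 110, 128, 136, 140, 139, 140, 139, 137, 139, 140]
[139, 140, 140, 136, 133, 121, 100, 96, 96, 92, 99, 95, 94, 98, 95, 97, 91, 83, 82, 72, 67, 76, 80, 87, 87, 90, 87, 88, 88, 86, 89, 88, 89, 90, 89, 87, 87, 88, 91, 87, 92, 93, 106, 116, 125, 132, 131, 126, 118, 106, 96, 91, 86, 86, 88, 89, 88, 88, 88, 87, 91, 88, 91, 88, 87, 87, 88, 88, 88, 80, 79, 81, 83, 92, 93, 95, 91, 96, 100, 119, 134, 139, 139, 139, 137, 139, 139, 137, 137, 136, 138, 135, 131, 117, 101]
[140, 140, 143, 145, 142, 142, 139, 127, 108, 96, 95, 91, 76, 70, 79, 86, 88, 86, 87, 92, 84, 89, 89, 86, 89, 91, 89, 91, 92, 88, 90, 87, 88, 90, 91, 87, 85, 88, 92, 88, 90, 88, 87, 84, 91, 94, 96, 96, 96, 94, 95, 87, 88, 90, 92, 90, 89, 90, 93, 98, 107, 115, 122, 124, 127, 127, 129, 128, 127, 128, 128, 125, 124, 120, 110, 100, 91, 88, 89, 90, 93, 91, 89, 92, 96, 101, 117, 126, 138, 139, 140, 137, 138, 139, 137]
```

View pics/crop.png

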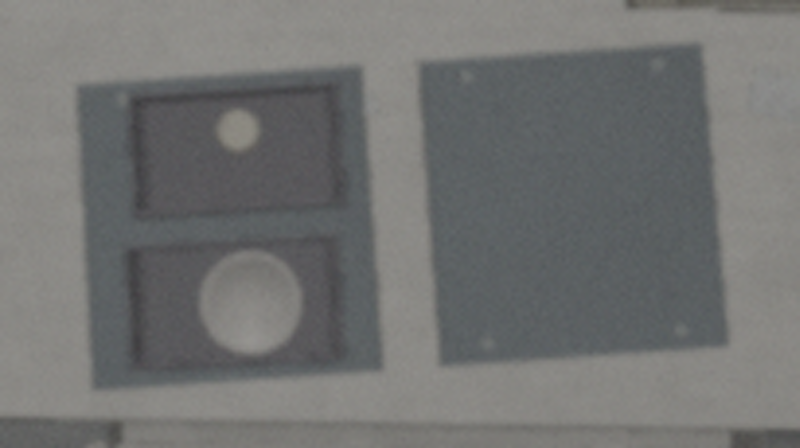

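The crop shows both stands turned about 3.5° in the picture. The vial tray's rim runs from crop (131,98) to (346,210).

```bash
cat >> h.py <<'E'
def rects(im, verbose=True):
    g=cv2.GaussianBlur(cv2.cvtColor(im,cv2.COLOR_BGR2GRAY),(3,3),0); out={}
    roi=np.zeros(g.shape,np.uint8); roi[190:292,240:436]=1
    big=lambda m:[c for c in cv2.findContours(m*roi,cv2.RETR_EXTERNAL,cv2.CHAIN_APPROX_NONE)[0] if cv2.contourArea(c)>900]
    f=cv2.GaussianBlur(im,(0,0),1.2).astype(float)
    st=big((g<117).astype(np.uint8)); gr=f[...,1]-f[...,2]
    inner=cv2.erode(((g<112)*1).astype(np.uint8),np.ones((5,5)))
    tr=big(cv2.morphologyEx(((gr<3)&(inner>0)).astype(np.uint8),cv2.MORPH_OPEN,np.ones((5,5))))
    return st,tr
def rep(c,z,name="top"):
    w=px2w(name,c.reshape(-1,2),z)[:,:2].astype(np.float32)
    (cx,cy),(a,b),t=cv2.minAreaRect(w*1000); return [round(float(v),1) for v in(cx,cy,a,b,t)]
E
python3 - <<'E'
from h import *
im=cv2.imread("pics/top0.png"); 
f=cv2.GaussianBlur(im,(0,0),1.5).astype(int)
for r in (225,265): print([(f[r,c,1]-f[r,c,2],f[r,c,0]-f[r,c,1]) for c in range(256,336,4)])
print([(f[r,280,1]-f[r,280,2],f[r,280,0]-f[r,280,1]) for r in range(200,290,3)])
st,tr=rects(im)
for c in st: print("st",rep(c,.05),cv2.boundingRect(c))
for c in tr: print("tr",rep(c,.08),cv2.boundingRect(c))
k=3.9
pts=np.array([[131,98],[336,86],[346,208],[137,217]])/k+[235,185]
print(px2w("top",pts,.08).round(4)); print(px2w("top",[[296,218]],.107).round(4))
E
```

```text
[(np.int64(2), np.int64(0)), (np.int64(4), np.int64(2)), (np.int64(4), np.int64(2)), (np.int64(2), np.int64(2)), (np.int64(-1), np.int64(2)), (np.int64(0), np.int64(2)), (np.int64(0), np.int64(2)), (np.int64(0), np.int64(3)), (np.int64(-1), np.int64(3)), (np.int64(-1), np.int64(2)), (np.int64(-1), np.int64(0)), (np.int64(-2), np.int64(2)), (np.int64(-1), np.int64(2)), (np.int64(-1), np.int64(3)), (np.int64(-1), np.int64(2)), (np.int64(-1), np.int64(2)), (np.int64(-1), np.int64(3)), (np.int64(4), np.int64(1)), (np.int64(3), np.int64(0)), (np.int64(-2), np.int64(-3))]
[(np.int64(0), np.int64(-3)), (np.int64(4), np.int64(2)), (np.int64(4), np.int64(2)), (np.int64(1), np.int64(2)), (np.int64(0), np.int64(2)), (np.int64(0), np.int64(2)), (np.int64(-1), np.int64(3)), (np.int64(-1), np.int64(2)), (np.int64(-2), np.int64(-3)), (np.int64(-2), np.int64(-3)), (np.int64(-1), np.int64(-4)), (np.int64(-2), np.int64(-4)), (np.int64(-2), np.int64(-3)), (np.int64(-1), np.int64(-3)), (np.int64(-2), np.int64(0)), (np.int64(-1), np.int64(3)), (np.int64(-1), np.int64(3)), (np.int64(3), np.int64(2)), (np.
[... 495 characters left out ...]
, np.int64(3)), (np.int64(0), np.int64(3)), (np.int64(0), np.int64(2)), (np.int64(0), np.int64(2)), (np.int64(-1), np.int64(3)), (np.int64(0), np.int64(2)), (np.int64(0), np.int64(3)), (np.int64(0), np.int64(3)), (np.int64(0), np.int64(3)), (np.int64(0), np.int64(2)), (np.int64(-1), np.int64(3)), (np.int64(0), np.int64(3)), (np.int64(3), np.int64(2)), (np.int64(0), np.int64(-1)), (np.int64(-1), np.int64(-4))]
st [459.0, 242.4, 188.8, 179.5, 4.9] (255, 202, 78, 83)
st [477.3, 29.0, 189.5, 180.5, 4.8] (342, 196, 80, 83)
tr [506.1, 236.6, 77.6, 129.6, 4.4] (268, 206, 56, 35)
[[0.535  0.3006 0.08  ]
 [0.5444 0.1762 0.08  ]
 [0.4706 0.169  0.08  ]
 [0.4631 0.2949 0.08  ]]
[[0.5159 0.2339 0.107 ]]
```

Estimates: the stand yaw is about 4.85° and the vial tray centre is at (506, 237) mm. The tray must go about 204 mm in the -y direction along the stand. I'll carry the tool over, turning it so its closing axis lies across the tray, half open.

Emit:
{"op": "move_arm", "data": {
  "linear": [
    [0.2,-0.2,0],
    [0.45,-0.45,0],
    [0.7,-0.68,0],
    [0.84,-0.81,0],
    [0.84,-0.81,0]
  ],
  "roll": [-0.3,-0.6,-0.9,-1,-1],
  "jaw": 0.5
}}

```text
time_s: 0.72
eef_pos: [0.2784, -0.376, 0.2093]
tcp_rot: [-0.0, 0.922, 0.386, 0.0]
ft_force: [-0.3, -0.6, 1.2]
finger_gap: 0.043
grip_force: 0.0
```

Emit:
{"op": "move_arm", "data": {
  "linear": [
    [0.25,-0.07,0],
    [0.5,-0.14,0],
    [0.75,-0.21,0],
    [0.99,-0.28,0],
    [0.99,-0.28,0]
  ],
  "roll": [-0.3,-0.6,-0.9,-1,-1]
}}

```text
time_s: 1.35
eef_pos: [0.3777, -0.1969, 0.2093]
tcp_rot: [-0.0, 0.791, 0.612, 0.0]
ft_force: [0.3, -0.7, -0.0]
finger_gap: 0.0429
grip_force: 0.0
```

Emit:
{"op": "move_arm", "data": {
  "linear": [
    [0.25,0.05,0],
    [0.5,0.1,0],
    [0.75,0.15,0],
    [0.985,0.205,0],
    [0.985,0.205,0]
  ],
  "roll": [-0.2,-0.4,-0.6,-0.656,-0.656]
}}

```text
time_s: 1.98
eef_pos: [0.4675, -0.0178, 0.2091]
tcp_rot: [-0.0, 0.676, 0.737, -0.0]
ft_force: [-0.3, -0.6, 0.3]
finger_gap: 0.0429
grip_force: 0.0
```

Emit:
{"op": "move_arm", "data": {
  "linear": [
    [0.25,0.08,0],
    [0.5,0.15,0],
    [0.75,0.22,0],
    [1,0.3,0],
    [1,0.3,0]
  ],
  "roll": [0,0,0,0,0]
}}

```text
time_s: 2.6
eef_pos: [0.5102, 0.1863, 0.2088]
tcp_rot: [-0.0, 0.676, 0.737, -0.0]
ft_force: [-0.0, -0.6, -0.1]
finger_gap: 0.0424
grip_force: 0.0
```

Emit:
{"op": "move_arm", "data": {
  "linear": [
    [0.3,0,0],
    [0.6,0,0],
    [0.705,0,0],
    [0.705,0,0.2],
    [0.705,0,0.4],
    [0.705,0,0.5],
    [0.705,0,0.5]
  ],
  "roll": [0,0,0,0,0,0,0]
}}

```text
time_s: 3.48
eef_pos: [0.4972, 0.3239, 0.1079]
tcp_rot: [-0.0, 0.677, 0.736, -0.002]
ft_force: [-0.1, 0.5, 0.2]
finger_gap: 0.0428
grip_force: 0.0
```

```bash
python3 - <<'E'
from h import *
a=snap("top","top1.png")[190:300,230:350]; b=snap("scene","scene1.png")[130:300,220:420]
cv2.imwrite("pics/c1.png",np.hstack([cv2.resize(a,(400,367)),cv2.resize(b,(400,367))]))
print(status.get_obs()["eef_pos"])
E
```

```text
[0.49889682 0.32556271 0.11108665]
```

View pics/c1.png

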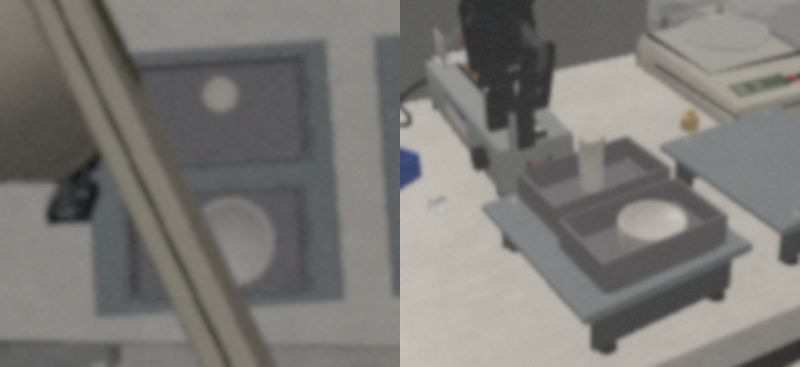

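The half-open fingers hover just behind the vial tray's rear wall, and the vial is still standing. Next I go down and ease forward until contact.

Emit:
{"op": "move_arm", "data": {
  "linear": [
    [0,0,0.1],
    [0,0,0.2],
    [0,0,0.26],
    [0,0,0.26],
    [-0.015,0,0.26],
    [-0.03,0,0.26],
    [-0.04,0,0.26],
    [-0.05,0,0.26],
    [-0.05,0,0.26]
  ],
  "roll": [0,0,0,0,0,0,0,0,0]
}}

```text
time_s: 4.7
eef_pos: [0.4986, 0.3158, 0.0576]
tcp_rot: [0.0, 0.677, 0.736, 0.0]
ft_force: [-0.4, 0.3, -0.7]
finger_gap: 0.0427
grip_force: 0.0
```

Emit:
{"op": "move_arm", "data": {
  "linear": [
    [-0.005,0,0],
    [-0.01,0,0],
    [-0.015,0,0],
    [-0.02,0,0],
    [-0.025,0,0],
    [-0.03,0,0],
    [-0.036,0,0],
    [-0.044,0,0],
    [-0.053,0,0],
    [-0.063,0,0],
    [-0.074,0,0],
    [-0.085,0,0]
  ],
  "roll": [0,0,0,0,0,0,0,0,0,0,0,0]
}}

```text
time_s: 6.2
eef_pos: [0.5, 0.2989, 0.0575]
tcp_rot: [0.0, 0.677, 0.736, 0.0]
ft_force: [0.6, 0.3, 0.2]
finger_gap: 0.0429
grip_force: 0.0
```

```bash
python3 - <<'E'
from h import *
a=snap("top","top2.png")[190:300,240:400]; b=snap("scene","scene2.png")[130:300,220:420]
cv2.imwrite("pics/c2.png",np.hstack([cv2.resize(a,(400,275)),cv2.resize(b,(400,275))]))
for c in rects(cv2.imread("pics/top2.png"))[1]: print(rep(c,.08))
E
```

```text
[441.9, 310.7, 173.0, 95.7, 23.7]
```

View pics/c2.png

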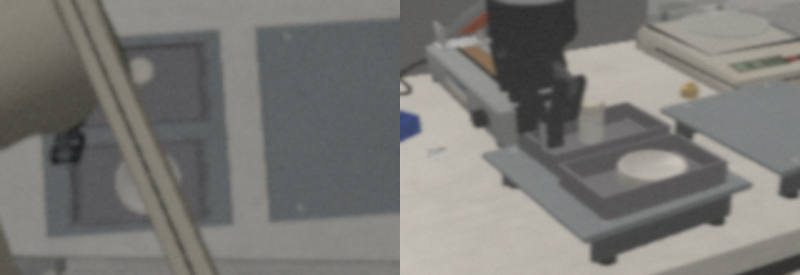

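The vial is standing and the tray seems to have moved a few mm: its front edge went from column ~321 to ~324. I'll measure the front edge in the stand frame to confirm.

```bash
cat >> h.py <<'E'
O=np.array([477.3,29.]);A=np.radians(4.85);U=np.array([np.cos(A),np.sin(A)]);V=np.array([-U[1],U[0]])
def uv(p): p=np.array(p)[...,:2]*1000-O; return np.stack([p@U,p@V],-1)
def trayuv(im,z=.08):
    "points of non-bluish grey blobs near tray: u,v of mask"
    f=cv2.GaussianBlur(im,(0,0),1.2).astype(float)
    m=(f[...,1]-f[...,2]<1.8)&(f.mean(2)<115)&(f.mean(2)>60)
    ys,xs=np.nonzero(m[195:290,250:430]); p=uv(px2w("top",np.c_[xs+250,ys+195],z)); return p
def ends(im):
    p=trayuv(im)
    r=[]
    for u in range(20,76,11):
        v=np.sort(p[abs(p[:,0]-u)<3.5,1]); v=v[(v>-80)&(v<290)]
        # longest run
        s=np.split(v,np.nonzero(np.diff(v)>6)[0]+1); s=max(s,key=lambda a:a[-1]-a[0]); r.append((u,round(s[0],1),round(s[-1],1)))
    return r
E
python3 - <<'E'
from h import *
for i in(0,1,2): print(ends(cv2.imread(f"pics/top{i}.png")))
E
```

```text
[(20, np.float64(140.5), np.float64(268.3)), (31, np.float64(140.0), np.float64(267.7)), (42, np.float64(141.4), np.float64(267.0)), (53, np.float64(212.0), np.float64(268.7)), (64, np.float64(208.6), np.float64(268.2)), (75, np.float64(141.5), np.float64(267.5))]
[(20, np.float64(142.9), np.float64(256.2)), (31, np.float64(142.1), np.float64(258.1)), (42, np.float64(141.7), np.float64(264.4)), (53, np.float64(212.0), np.float64(268.6)), (64, np.float64(213.5), np.float64(272.7)), (75, np.float64(141.5), np.float64(277.0))]
[(20, np.float64(140.5), np.float64(206.8)), (31, np.float64(140.0), np.float64(213.0)), (42, np.float64(141.4), np.float64(214.9)), (53, np.float64(140.9), np.float64(193.1)), (64, np.float64(140.0), np.float64(194.5)), (75, np.float64(141.5), np.float64(227.2))]
```

```bash
python3 - <<'E'
from h import *
b=snap("scene","scene3.png")[150:260,250:400]
cv2.imwrite("pics/c3.png",cv2.convertScaleAbs(cv2.resize(b,(750,550),interpolation=cv2.INTER_CUBIC),alpha=1.6))
o=status.get_obs();print(uv(o["eef_pos"]),o["eef_pos"],o["ft_force"])
# project v=269.4 rear wall points & TCP
c=vision.calibration("scene");T=np.linalg.inv(np.array(c["pose"]))
def pr(u,v,z):
    w=np.r_[(O+u*U+v*V)/1000,z,1];q=T@w;s=np.array([q[0],-q[1]])/-q[2];s*=1+c["k1"]*(s@s);p=np.array(c["intrinsics"])@np.r_[s,1];return ((p[:2]-[250,150])*5).round()
for a in[(8.2,269.4,.05),(8.2,269.4,.08),(84.2,269.4,.08),(84.2,269.4,.05),(8.2,139.4,.08),(45,267,.0575),(23,267,.0575),(67,267,.0575)]: print(a,pr(*a))
E
```

```text
[ 45.41281204 267.04591779] [0.49997217 0.29892928 0.05750925] [ 0.11954133 -0.27996811  0.35076089]
(8.2, 269.4, 0.05) [243. 453.]
(8.2, 269.4, 0.08) [240. 383.]
(84.2, 269.4, 0.08) [142. 296.]
(84.2, 269.4, 0.05) [146. 362.]
(8.2, 139.4, 0.08) [530. 286.]
(45, 267, 0.0575) [199. 389.]
(23, 267, 0.0575) [228. 415.]
(67, 267, 0.0575) [171. 363.]
```

View pics/c3.png

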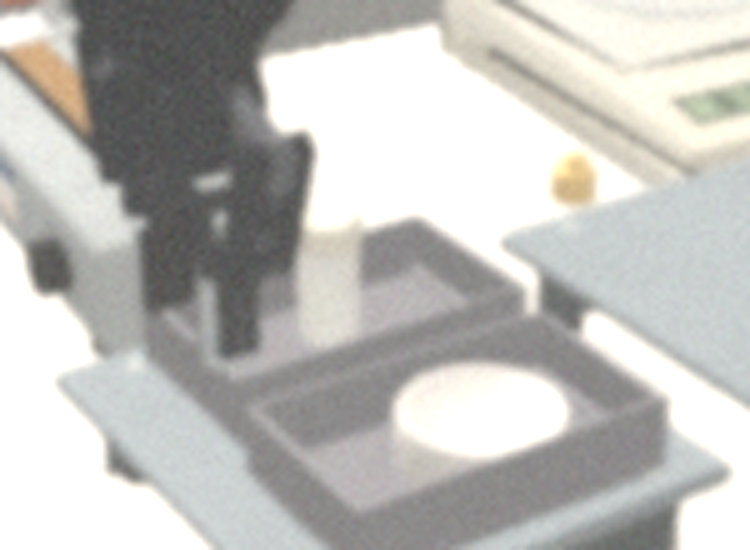

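The picture shows the fingertip at about (235,357), above the tray's rear rim, whose corner is at (240,383). The tray has not moved, so half open the tips sit well above the TCP height. I'll back off and compare the half-open and shut fingertip heights.

Emit:
{"op": "move_arm", "data": {
  "linear": [
    [0,0,-0.05],
    [0,0,-0.15],
    [0.07,0,-0.2],
    [0.17,0,-0.2],
    [0.17,0,-0.2],
    [0.17,0,-0.2]
  ],
  "roll": [0,0,0,0,0,0]
}}

```text
time_s: 7.1
eef_pos: [0.4963, 0.3331, 0.0966]
tcp_rot: [-0.0, 0.676, 0.737, -0.001]
ft_force: [0.6, 0.4, -0.9]
finger_gap: 0.0428
grip_force: 0.0
```

```bash
python3 -c "
from h import *
snap('scene','s4.png');print(status.get_obs()['eef_pos'],uv(status.get_obs()['eef_pos']))"
```

```text
[0.49648181 0.33282643 0.09661194] [ 44.80086349 301.11679796]
```

Emit:
{"op": "move_arm", "data": {
  "linear": [
    [0,0,0],
    [0,0,0],
    [0,0,0],
    [0,0,0],
    [0,0,0],
    [0,0,0]
  ],
  "roll": [0,0,0,0,0,0],
  "jaw": 1
}}

```text
time_s: 7.9
eef_pos: [0.4971, 0.3329, 0.0975]
tcp_rot: [0.0, 0.677, 0.736, 0.0]
ft_force: [0.1, -0.5, -0.0]
finger_gap: 0.0001
grip_force: 0.0
```

```bash
python3 - <<'E'
from h import *
b=snap("scene","s5.png");a=cv2.imread("pics/s4.png")
cv2.imwrite("pics/c4.png",cv2.convertScaleAbs(np.hstack([cv2.resize(i[120:230,240:320],(400,550),interpolation=cv2.INTER_CUBIC) for i in(a,b)]),alpha=1.5))
o=status.get_obs();print(uv(o["eef_pos"]),o["eef_pos"],o["finger_gap"])
c=vision.calibration("scene");T=np.linalg.inv(np.array(c["pose"]))
def pr(u,v,z):
    w=np.r_[(O+u*U+v*V)/1000,z,1];q=T@w;s=np.array([q[0],-q[1]])/-q[2];s*=1+c["k1"]*(s@s);p=np.array(c["intrinsics"])@np.r_[s,1];return ((p[:2]-[240,120])*5).round()
e=uv(o["eef_pos"]);z=o["eef_pos"][2]
for du in(-27,0,27):
  for dv in (-11,11): print(du,dv,pr(e[0]+du,e[1]+dv,z),pr(e[0]+du,e[1]+dv,z+.02))
E
```

```text
[ 45.39572608 301.17003524] [0.49707004 0.33292977 0.0975022 ] 0.00022156175227619086
-27 -11 [223. 494.] [220. 445.]
-27 11 [167. 512.] [163. 462.]
0 -11 [188. 463.] [184. 414.]
0 11 [132. 479.] [129. 430.]
27 -11 [154. 432.] [151. 385.]
27 11 [100. 448.] [ 96. 400.]
```

View pics/c4.png

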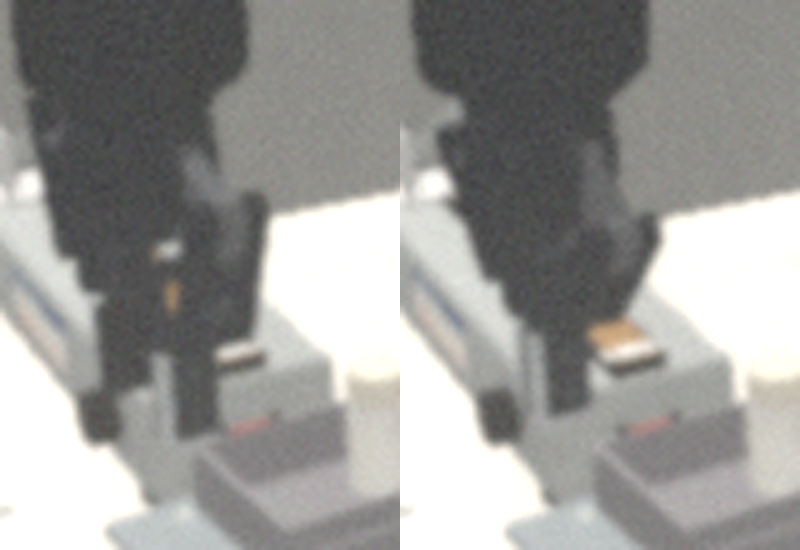

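Even shut, the tip is at (565,412), where the reported TCP projects to (160+400,471). The real fingertips are therefore about 24 mm above the reported TCP, which agrees with having cleared the rim without touching. I'll re-open to half and go lower, watching the force.

Emit:
{"op": "move_arm", "data": {
  "linear": [
    [0,0,0],
    [-0.02,0,0],
    [-0.04,0,0.07],
    [-0.04,0,0.14],
    [-0.04,0,0.2],
    [-0.04,0,0.215],
    [-0.04,0,0.23],
    [-0.04,0,0.24],
    [-0.04,0,0.24]
  ],
  "roll": [0,0,0,0,0,0,0,0,0],
  "jaw": 0.5
}}

```text
time_s: 9.07
eef_pos: [0.4979, 0.3251, 0.0497]
tcp_rot: [0.0, 0.677, 0.736, 0.0]
ft_force: [0.2, 0.2, -0.3]
finger_gap: 0.0426
grip_force: 0.0
```

Emit:
{"op": "move_arm", "data": {
  "linear": [
    [0,0,0.01],
    [0,0,0.02],
    [0,0,0.03],
    [0,0,0.03]
  ],
  "roll": [0,0,0,0]
}}

```text
time_s: 9.57
eef_pos: [0.4976, 0.3248, 0.0432]
tcp_rot: [-0.0, 0.677, 0.736, -0.0]
ft_force: [0.3, -0.7, -0.7]
finger_gap: 0.043
grip_force: 0.0
```

Emit:
{"op": "move_arm", "data": {
  "linear": [
    [0,0,0.01],
    [0,0,0.02],
    [0,0,0.03],
    [0,0,0.035],
    [0,0,0.035]
  ],
  "roll": [0,0,0,0,0]
}}

```text
time_s: 10.2
eef_pos: [0.4976, 0.3249, 0.0363]
tcp_rot: [-0.0, 0.677, 0.736, -0.0]
ft_force: [1.0, -0.7, -0.1]
finger_gap: 0.0425
grip_force: 0.0
```

Emit:
{"op": "move_arm", "data": {
  "linear": [
    [-0.02,0,0],
    [-0.04,0,0],
    [-0.05,0,0],
    [-0.06,0,0],
    [-0.068,0,0],
    [-0.076,0,0],
    [-0.085,0,0],
    [-0.095,0,0],
    [-0.107,0,0],
    [-0.119,0,0],
    [-0.131,0,0],
    [-0.143,0,0]
  ],
  "roll": [0,0,0,0,0,0,0,0,0,0,0,0]
}}

```text
time_s: 11.7
eef_pos: [0.5002, 0.2963, 0.0366]
tcp_rot: [0.0, 0.677, 0.736, 0.0]
ft_force: [-0.9, 2.7, 0.0]
finger_gap: 0.0431
grip_force: 1.1
```

```bash
python3 - <<'E'
from h import *
im=snap("top","top5.png")
a=im[190:300,240:400]; b=snap("scene","s6.png")[130:260,240:400]
cv2.imwrite("pics/c5.png",np.hstack([cv2.resize(a,(400,325)),cv2.resize(b,(400,325))]))
print(ends(im),uv(status.get_obs()["eef_pos"]))
E
```

```text
[(20, np.float64(124.0), np.float64(202.0)), (31, np.float64(123.2), np.float64(206.1)), (42, np.float64(124.7), np.float64(210.1)), (53, np.float64(124.1), np.float64(176.5)), (64, np.float64(123.2), np.float64(175.6)), (75, np.float64(122.6), np.float64(222.4))] [ 45.46985206 264.14651624]
```

View pics/c5.png

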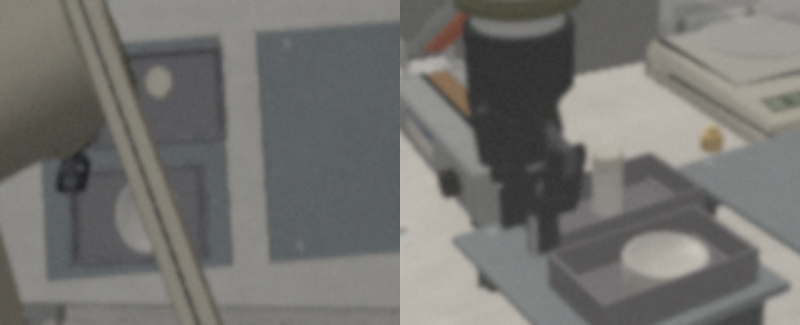

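Contact is made. The tray has slid 17 mm, it is square, the vial is standing, and the force is 2.7 N. I'll continue gently.

Emit:
{"op": "move_arm", "data": {
  "linear": [
    [-0.013,0,0],
    [-0.027,0,0],
    [-0.042,0,0],
    [-0.057,0,0],
    [-0.072,0,0],
    [-0.087,0,0],
    [-0.102,0,0],
    [-0.117,0,0],
    [-0.132,0,0],
    [-0.147,0,0],
    [-0.162,0,0],
    [-0.177,0,0]
  ],
  "roll": [0,0,0,0,0,0,0,0,0,0,0,0]
}}

```text
time_s: 13.3
eef_pos: [0.5032, 0.261, 0.0365]
tcp_rot: [0.0, 0.677, 0.736, 0.0]
ft_force: [-0.4, 2.4, 0.9]
finger_gap: 0.0424
grip_force: 1.3
```

Emit:
{"op": "move_arm", "data": {
  "linear": [
    [-0.015,0,0],
    [-0.03,0,0],
    [-0.045,0,0],
    [-0.06,0,0],
    [-0.075,0,0],
    [-0.09,0,0],
    [-0.105,0,0],
    [-0.12,0,0],
    [-0.135,0,0],
    [-0.15,0,0],
    [-0.163,0,0],
    [-0.173,0,0]
  ],
  "roll": [0,0,0,0,0,0,0,0,0,0,0,0]
}}

```text
time_s: 14.8
eef_pos: [0.5061, 0.2265, 0.0365]
tcp_rot: [-0.0, 0.677, 0.736, -0.0]
ft_force: [-0.3, 3.3, 1.4]
finger_gap: 0.0428
grip_force: 1.4
```

```bash
python3 - <<'E'
from h import *
im=snap("top","top6.png");snap("scene","s7.png")
print(ends(im),uv(status.get_obs()["eef_pos"]),status.get_obs()["ft_force"])
# vial cap
g=cv2.cvtColor(im,cv2.COLOR_BGR2GRAY);m=((g>112)*255).astype(np.uint8);m[:200]=0;m[240:]=0
for c in cv2.findContours(m,cv2.RETR_LIST,1)[0]:
    A_=cv2.contourArea(c)
    if 25<A_<300: p=cv2.minEnclosingCircle(c);print(A_,p,uv(px2w("top",[p[0]],.107)))
E
```

```text
[(20, np.float64(121.9), np.float64(284.8)), (31, np.float64(125.7), np.float64(286.6)), (42, np.float64(127.4), np.float64(288.3)), (53, np.float64(131.3), np.float64(289.9)), (64, np.float64(135.1), np.float64(270.6)), (75, np.float64(136.9), np.float64(224.9))] [ 45.3761919  194.16118901] [ 0.72211059  0.90509709 -0.10434115]
96.5 ((114.72222137451172, 231.27777099609375), 7.478872776031494) [[ 53.27694283 618.65189305]]
28.0 ((200.5, 223.0), 3.3542017936706543) [[ 59.07033422 420.73675501]]
248.5 ((200.60203552246094, 222.88775634765625), 9.83171558380127) [[ 59.31243695 420.49223428]]
205.0 ((340.5, 217.42308044433594), 22.04128074645996) [[50.14558633 98.57404001]]
150.0 ((328.5, 219.5), 21.272146224975586) [[ 47.24470594 126.50522642]]
157.0 ((255.5, 219.5), 20.554903030395508) [[ 58.59910866 294.1067365 ]]
255.0 ((153.5, 203.76666259765625), 12.10124683380127) [[110.78368367 527.59254573]]
```

```bash
python3 - <<'E'
from h import *
a=cv2.imread("pics/top6.png")[190:290,250:430]; b=cv2.imread("pics/s7.png")[130:260,260:480]
cv2.imwrite("pics/c6.png",np.vstack([cv2.resize(x,(500,290)) for x in (a,b)]))
E
```

```text
(no output)
```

View pics/c6.png

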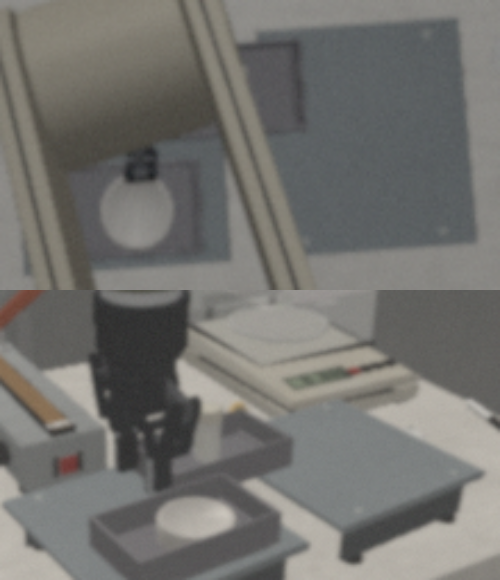

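The tray's front end is on the empty stand (top view, right end at crop x≈303). It is square and level, with the vial upright. About 118 mm remain.

Emit:
{"op": "move_arm", "data": {
  "linear": [
    [-0.012,0,0],
    [-0.026,0,0],
    [-0.041,0,0],
    [-0.056,0,0],
    [-0.072,0,0],
    [-0.088,0,0],
    [-0.104,0,0],
    [-0.12,0,0],
    [-0.136,0,0],
    [-0.152,0,0],
    [-0.168,0,0],
    [-0.184,0,0]
  ],
  "roll": [0,0,0,0,0,0,0,0,0,0,0,0]
}}

```text
time_s: 16.4
eef_pos: [0.5092, 0.1898, 0.0365]
tcp_rot: [0.0, 0.677, 0.736, -0.0]
ft_force: [-0.3, 1.5, 0.4]
finger_gap: 0.043
grip_force: 1.1
```

Emit:
{"op": "move_arm", "data": {
  "linear": [
    [-0.016,0,0],
    [-0.032,0,0],
    [-0.048,0,0],
    [-0.064,0,0],
    [-0.08,0,0],
    [-0.096,0,0],
    [-0.112,0,0],
    [-0.128,0,0],
    [-0.144,0,0],
    [-0.16,0,0],
    [-0.176,0,0],
    [-0.192,0,0]
  ],
  "roll": [0,0,0,0,0,0,0,0,0,0,0,0]
}}

```text
time_s: 17.9
eef_pos: [0.5125, 0.1515, 0.0365]
tcp_rot: [0.0, 0.677, 0.736, -0.0]
ft_force: [-0.8, 2.3, -0.7]
finger_gap: 0.0427
grip_force: 0.9
```

Emit:
{"op": "move_arm", "data": {
  "linear": [
    [-0.016,0,0],
    [-0.032,0,0],
    [-0.048,0,0],
    [-0.064,0,0],
    [-0.08,0,0],
    [-0.096,0,0],
    [-0.112,0,0],
    [-0.128,0,0],
    [-0.144,0,0],
    [-0.158,0,0],
    [-0.17,0,0],
    [-0.18,0,0]
  ],
  "roll": [0,0,0,0,0,0,0,0,0,0,0,0]
}}

```text
time_s: 19.4
eef_pos: [0.5155, 0.1157, 0.0365]
tcp_rot: [-0.0, 0.677, 0.736, -0.0]
ft_force: [1.0, 1.6, -0.7]
finger_gap: 0.0425
grip_force: 0.7
```

```bash
python3 - <<'E'
from h import *
im=snap("top","top7.png")
o=status.get_obs();print(ends(im),uv(o["eef_pos"]),o["ft_force"])
E
```

```text
[(20, np.float64(-49.0), np.float64(109.7)), (31, np.float64(-47.7), np.float64(109.2)), (42, np.float64(-46.4), np.float64(110.7)), (53, np.float64(-45.0), np.float64(110.1)), (64, np.float64(-43.5), np.float64(111.7)), (75, np.float64(-42.2), np.float64(82.3))] [45.41447012 83.00169525] [-1.1562093   0.22374491 -0.03234683]
```

Emit:
{"op": "move_arm", "data": {
  "linear": [
    [-0.01,0,0],
    [-0.02,0,0],
    [-0.028,0,0],
    [-0.034,0,0],
    [-0.034,0,0],
    [-0.02,0,0],
    [0.02,0,0],
    [0.1,0,0],
    [0.2,0,0],
    [0.2,0,-0.2],
    [0.2,0,-0.5],
    [0.2,0,-0.7]
  ],
  "roll": [0,0,0,0,0,0,0,0,0,0,0,0]
}}

```text
time_s: 20.95
eef_pos: [0.5127, 0.1572, 0.1796]
tcp_rot: [0.001, 0.676, 0.737, 0.001]
ft_force: [0.3, -0.9, -0.0]
finger_gap: 0.0429
grip_force: 0.0
```

Emit:
{"op": "move_arm", "data": {
  "linear": [
    [0.25,0,0],
    [0.5,0,0],
    [0.75,0,0],
    [1,0,0],
    [1,0,0]
  ],
  "roll": [0,0,0,0,0]
}}

```text
time_s: 21.58
eef_pos: [0.4934, 0.3593, 0.1761]
tcp_rot: [-0.0, 0.675, 0.738, 0.0]
ft_force: [-0.2, -0.1, -0.8]
finger_gap: 0.0424
grip_force: 0.0
```

```bash
python3 - <<'E'
from h import *
im=snap("top","top8.png"); s=snap("scene","s8.png")
print(ends(im))
for c in rects(im)[1]: print(rep(c,.08))
a=im[190:290,250:430]; b=s[130:260,260:480]
cv2.imwrite("pics/c7.png",np.vstack([cv2.resize(x,(500,290)) for x in (a,b)]))
E
```

```text
[(20, np.float64(-63.7), np.float64(65.1)), (31, np.float64(-62.1), np.float64(64.2)), (42, np.float64(-63.0), np.float64(65.9)), (53, np.float64(3.0), np.float64(65.0)), (64, np.float64(4.2), np.float64(64.1)), (75, np.float64(-63.6), np.float64(65.5))]
[523.4, 34.0, 77.3, 131.9, 4.7]
```

View pics/c7.png

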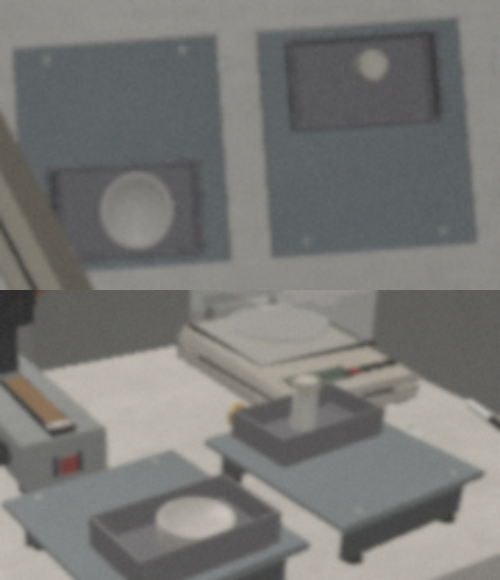

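The whole vial tray is on the empty stand, square to it within about 0.2° and with the vial standing. The tin tray is where it was and the arm is clear.

```bash
python3 -c "
from cell import job
print(job.hand_in())"
```

```text
the job is handed in; nothing more can be done
None
```

The job is handed in: the vial tray is wholly on the empty stand and square to it with the vial standing, the tin tray was left in place, and the arm was clear at about 22 s.

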